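# Sweep the brass washers through the gate into the drop slot

### The job

With your fingertips, sweep the three brass washers across the sorting tray and out through the gate between the red posts, one at a time, so that all three drop into the slot behind it. Only push them gently: never pinch or lift a washer. Leave the dark hex nut on the tray floor and do not disturb the other things on the bench.

Things in the scene. Friction and masses are not known exactly. Their poses are not given: they have to be found in the camera images.
- tray: wooden sorting tray fixed to the bench, gate roughly to the robot's left, white flat floor 55 mm above the bench. Origin on the bench surface; x points along the floor to the gate, z up. Floor: x -165 to 70, y -135 to 135 mm. Rim and gate wall 8 mm thick, 73 mm above the bench. The parts lie apart in a fan facing the gate, each with a free way to the floor's middle line before the gate
- gate (a point): middle of the gate, at floor height (tray x = 70, y = 0, z = 55 mm), axes as the tray. The gate is an opening 46 mm clear in the wall at the tray's +x end, between two round red posts 16 mm in diameter at tray x = 74, y = +31 and -31 mm, tops 92 mm above the bench. The floor ends abruptly here: a washer whose centre passes this edge tips into the slot
- slot (a point): middle of the drop slot's bottom (tray x = 104, y = 0, z = 5 mm), just behind the gate; a pocket 68 mm long (tray x 70 to 138) and 62 mm wide, black at the bottom, which is 50 mm below the tray floor; walls to 73 mm above the bench
- washer0: loose brass washer, 34 mm outside, 14 mm hole, 8 mm thick, about 50 g, lying flat on the tray floor; origin at the centre of its underside, z up through the hole. One of three alike
- washer1: loose brass washer, 34 mm outside, 14 mm hole, 8 mm thick, about 50 g, lying flat on the tray floor; origin at the centre of its underside, z up through the hole. One of three alike
- washer2: loose brass washer, 34 mm outside, 14 mm hole, 8 mm thick, about 50 g, lying flat on the tray floor; origin at the centre of its underside, z up through the hole. One of three alike
- nut: loose dark steel hex nut, 34 mm across the flats, 39 mm across the corners, 18 mm high, about 100 g, lying on the tray floor among the washers; origin at the centre of its underside. It stays on the tray floor
- steel_cup: loose steel cup, 76 mm across, 88 mm high, standing on the bench to the right; origin at the centre of its underside
- mug: loose white mug, 80 mm across, 92 mm high, standing on the bench to the right; origin at the centre of its underside
- screwdriver: loose screwdriver with an orange handle lying on the bench to the left; origin near its middle, on the bench
- brush: loose paint brush lying on the bench to the left; origin near its middle, on the bench
- varnish: loose amber glass jar of varnish, 68 mm across, 90 mm high, on the bench to the left; origin at the centre of its underside
Things that resemble listed ones, but are neither listed nor needed, are in the scene too. What is shaped like the washer2 but green is not meant. Leave any turquoise look-alike of the washer0 alone.

How it is judged:
On the way, in this order (a step that is already met when the one before it is completed fails the run):
1. one washer has dropped into the slot, the other two still lie on the tray floor ((((z of washer0 in the frame of tray between 0 and 0.045 m and x of washer0 in the frame of tray between 0.07 and 0.138 m and y of washer0 in the frame of tray between -0.031 and 0.031 m) and (z of washer1 in the frame of tray above 0.05 m and x of washer1 in the frame of tray between -0.165 and 0.068 m and y of washer1 in the frame of tray between -0.135 and 0.135 m) and (z of washer2 in the frame of tray above 0.05 m and x of washer2 in the frame of tray between -0.165 and 0.068 m and y of washer2 in the frame of tray between -0.135 and 0.135 m)) or ((z of washer0 in the frame of tray above 0.05 m and x of washer0 in the frame of tray between -0.165 and 0.068 m and y of washer0 in the frame of tray between -0.135 and 0.135 m) and (z of washer1 in the frame of tray between 0 and 0.045 m and x of washer1 in the frame of tray between 0.07 and 0.138 m and y of washer1 in the frame of tray between -0.031 and 0.031 m) and (z of washer2 in the frame of tray above 0.05 m and x of washer2 in the frame of tray between -0.165 and 0.068 m and y of washer2 in the frame of tray between -0.135 and 0.135 m)) or ((z of washer0 in the frame of tray above 0.05 m and x of washer0 in the frame of tray between -0.165 and 0.068 m and y of washer0 in the frame of tray between -0.135 and 0.135 m) and (z of washer1 in the frame of tray above 0.05 m and x of washer1 in the frame of tray between -0.165 and 0.068 m and y of washer1 in the frame of tray between -0.135 and 0.135 m) and (z of washer2 in the frame of tray between 0 and 0.045 m and x of washer2 in the frame of tray between 0.07 and 0.138 m and y of washer2 in the frame of tray between -0.031 and 0.031 m)))), for 0.2 s.
2. a second washer has dropped into the slot, the third still lies on the tray floor ((((z of washer0 in the frame of tray above 0.05 m and x of washer0 in the frame of tray between -0.165 and 0.068 m and y of washer0 in the frame of tray between -0.135 and 0.135 m) and (z of washer1 in the frame of tray between 0 and 0.045 m and x of washer1 in the frame of tray between 0.07 and 0.138 m and y of washer1 in the frame of tray between -0.031 and 0.031 m) and (z of washer2 in the frame of tray between 0 and 0.045 m and x of washer2 in the frame of tray between 0.07 and 0.138 m and y of washer2 in the frame of tray between -0.031 and 0.031 m)) or ((z of washer0 in the frame of tray between 0 and 0.045 m and x of washer0 in the frame of tray between 0.07 and 0.138 m and y of washer0 in the frame of tray between -0.031 and 0.031 m) and (z of washer1 in the frame of tray above 0.05 m and x of washer1 in the frame of tray between -0.165 and 0.068 m and y of washer1 in the frame of tray between -0.135 and 0.135 m) and (z of washer2 in the frame of tray between 0 and 0.045 m and x of washer2 in the frame of tray between 0.07 and 0.138 m and y of washer2 in the frame of tray between -0.031 and 0.031 m)) or ((z of washer0 in the frame of tray between 0 and 0.045 m and x of washer0 in the frame of tray between 0.07 and 0.138 m and y of washer0 in the frame of tray between -0.031 and 0.031 m) and (z of washer1 in the frame of tray between 0 and 0.045 m and x of washer1 in the frame of tray between 0.07 and 0.138 m and y of washer1 in the frame of tray between -0.031 and 0.031 m) and (z of washer2 in the frame of tray above 0.05 m and x of washer2 in the frame of tray between -0.165 and 0.068 m and y of washer2 in the frame of tray between -0.135 and 0.135 m)))), for 0.2 s.
At the end, for the whole second after the job is handed in: all three washers rest in the drop slot, each at least 10 mm below the tray floor's level and between the slot's walls; the hex nut rests on the tray floor; all at rest (z of washer0 in the frame of tray between 0 and 0.045 m and x of washer0 in the frame of tray between 0.07 and 0.138 m and y of washer0 in the frame of tray between -0.031 and 0.031 m and z of washer1 in the frame of tray between 0 and 0.045 m and x of washer1 in the frame of tray between 0.07 and 0.138 m and y of washer1 in the frame of tray between -0.031 and 0.031 m and z of washer2 in the frame of tray between 0 and 0.045 m and x of washer2 in the frame of tray between 0.07 and 0.138 m and y of washer2 in the frame of tray between -0.031 and 0.031 m and z of nut in the frame of tray above 0.05 m and x of nut in the frame of tray between -0.165 and 0.068 m and y of nut in the frame of tray between -0.135 and 0.135 m and linear speed of each of washer0, washer1, washer2, nut below 0.02 m/s); the robot touches nothing.
It fails at once if a washer or the nut is lifted more than 12 mm off the tray floor (z of any of washer0, washer1, washer2, nut in the frame of tray above 0.067 m).
It fails at once if a washer is pinched or pressed hard (more than 30 N from the fingers) (contact force between the fingers and washer0 above 30 N or contact force between the fingers and washer1 above 30 N or contact force between the fingers and washer2 above 30 N).
It fails at once if another thing on the bench is moved more than 30 mm or tipped over (distance of any of steel_cup, mug, screwdriver, brush, varnish from where it was at the start of the episode above 0.03 m or angle between any of steel_cup, mug, varnish's own z axis and vertical above 0.5 rad).
It also fails if it takes over 61 s, if anything falls off the work surface, if the arm or the gripper's body presses on something with over 40 N, if the wrist force passes 120 N, or if a joint passes its speed limit or range.

### The arm

A 6-joint arm with a two-finger parallel gripper is mounted at the origin on the work surface. World frame = base frame: x ahead of the robot, y to its left, z up, the work surface at z = 0. Lengths are in m, angles in rad, forces in N, time in s.
With the tool pointing down it reaches from about 0.375 to 0.75 m from the base axis. Payload 9 kg.
Tool frame: the origin (TCP) lies on the centre line of the jaws, within the pads' length; the fingertips stand 11 mm ahead of it and the grasp point (between the pads) lies 8 mm behind it (r.tcp_to_tips is the distance from the TCP to the fingertips, in m); z points along the fingers, y is the line along which they close (so a half turn about z gives the same grasp; the last joint's range is limited). The gripper opens to 85 mm and grips with 20 to 120 N. Pads are 22 mm wide; open, the fingers measure 114 mm over their backs; the gripper's body (76 mm by 85 mm) begins 54 mm behind the grasp point. The pads swing forward as they close: fully open they stand 13 mm farther back than shut.
Start: joints at [-1.537, 0.104, 0.097, 1.564, 0, 1.353], TCP at [0.149, -0.581, 0.242] pointing down, gripper open.
Joint ranges: [-2.99, 2.99], [-0.84, 1.86], [-1.1, 1.16], [-1.84, 2.11], [-1.51, 1.56], [-3.14, 3.14]. Speed limits (rad/s): [2.22, 2.22, 2.57, 3.14, 3.14, 3.14].

### API

Orientations are given as a 3x3 rotation matrix whose columns are the frame's x, y, z axes.
In Python, from cell import r gives the robot as it stands. The module is installed in compiled form; this text tells all that it offers.
- The arm moves only by the shell command python3 -m crank 'ROWS' [OPENING] [FORCE]. ROWS is JSON, a list of rows, each a list of 6 numbers: the shift along the tool's x, y, z in units of 30 mm (1.0 is 30 mm), then the turn, a rotation vector about the tool's x, y, z in units of 6 degrees (1.0 is 6 degrees). A call has 1 to 10 rows; each row shifts and turns the commanded pose from where the row before left it, along the tool's axes as they then stand; what a row does not reach is not made up. A row lasts 1/8 s, in which the tool goes at most 62.5 mm and 10.7 degrees, less where a joint would pass 70% of its speed; a pose out of reach is approached as far as the arm can. A call is refused whole if a number of a shift passes 1 or a number of a turn 1, either way. A call with a gripper value outside its range is refused whole. OPENING is the opening, from 0 (shut) to 1 (fully open), set as the call begins (- or left out, the last holds). The fingers move at their own pace and stop on an object; FORCE is the grip in N (left out, the last holds). Time passes only in rows, so rows that do not move let the fingers close. It gives the time, the measured TCP pose, the force, the opening and the grip force at its end, in the units of the state.
- r.read_state(): the state, without advancing time (a new reading comes with each control period).
- r.read_camera(name): name is "scene" or "top" or "wrist"; returns a dict with "pixels" (420x560x3 uint8, red, green, blue), "range_z" (420x560 float32, m along the optical axis (not along the pixel's ray), 0 where there is no reading), "fovy" (degrees; the focal length in pixels is half the picture's height over the tangent of half this angle, whatever the lens; pixels are square), "cx", "cy" (the principal point, pixels), "R" (3x3) and "t" (3): a world point X has camera coordinates R X + t. Camera axes: x right, y down, z forward; pixel columns grow to the right and rows downward; lengths in m; the calibration is good to about 2 mm. A picture is of the moment at which its call begins.
- r.sign_off(): hands the job in; it is judged then, once.
The state is a dict: "time_s": time; "joint_pos": joint angles; "qd": joint speeds; "tau": joint torques, N m; "eef_pos": TCP position; "orientation": TCP orientation; "ft_force": force on the tool from outside, world axes, zero at the start; "torque": the same for the moment, N m; "opening": finger opening in m; "grip_force": force on a finger pad.
Only numpy, scipy, OpenCV 4.12 (cv2) and the standard library are available. Lean on these libraries where they do the work, as an engineer would, in place of code of your own. Each camera call takes 0.05 s, during which the arm holds its last target. There are 200 camera calls.

## Working session

There is one attempt and no reset: what is moved stays moved. The work goes in short steps, Python scripts to look and compute and a shell command to move; the robot and the scene stay as the last step left them, time stands still between calls to the robot, and variables do not carry over. Pictures are saved under pics/ and viewed, at most 12 in all, crops included, and the job is handed in when it is done.

```bash
mkdir -p pics; python3 - <<'E'
from cell import r
import cv2,numpy as np
s=r.read_state();print({k:np.round(v,3).tolist() for k,v in s.items()}, r.tcp_to_tips)
for n in("top","scene"):
    c=r.read_camera(n);np.savez(n,**c);cv2.imwrite(f"pics/{n}0.png",c["pixels"][:,:,::-1])
    print(n,c["fovy"],c["cx"],c["cy"],c["R"].round(3).tolist(),c["t"].round(3))
E
```

```text
{'time_s': 0.0, 'joint_pos': [-1.537, 0.105, 0.096, 1.564, -0.0, 1.353], 'qd': [0.0, 0.0, -0.002, -0.001, -0.001, -0.001], 'tau': [0.001, -55.693, 50.364, 0.017, -0.0, -0.0], 'eef_pos': [0.149, -0.581, 0.242], 'orientation': [[0.968, 0.249, -0.0], [0.249, -0.968, 0.001], [0.0, -0.001, -1.0]], 'ft_force': [-0.6, -0.135, -0.644], 'torque': [-0.039, 0.017, 0.003], 'grip_force': 0.0, 'opening': 0.085} 0.011
top 55.06907395234815 281.2317334997195 213.12104497185535 [[-0.009, -1.0, 0.019], [-0.989, 0.006, -0.146], [0.146, -0.02, -0.989]] [0.006 0.599 1.042]
scene 52.52463276132923 279.6416132402391 212.2727339736593 [[0.417, 0.909, -0.002], [0.673, -0.31, -0.672], [-0.611, 0.279, -0.741]] [-0.242 -0.366  1.423]
```

View pics/top0.png

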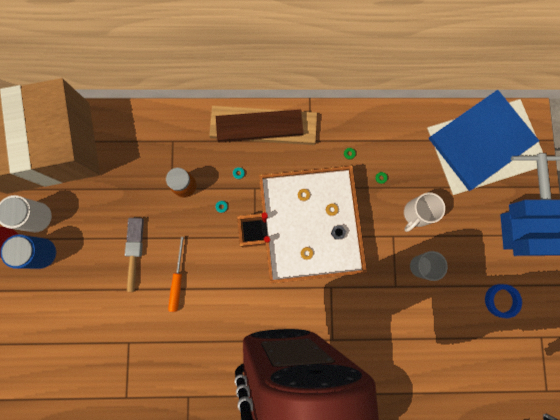

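The top view shows the tray around (313,223) with its gate to the left. The red posts are near (265,215) and (267,239). The washers are near (304,195), (332,209) and (307,253), and the nut is near (339,231). I'll enlarge a crop to read these more closely.

```bash
python3 - <<'E'
import cv2,numpy as np
c=np.load("top.npz");p=c["pixels"][155:290,225:375,::-1]
cv2.imwrite("pics/crop0.png",cv2.resize(p,None,fx=5,fy=4.4444 if 0 else 4.4,interpolation=cv2.INTER_CUBIC)[:600])
E
```

```text
(no output)
```

View pics/crop0.png

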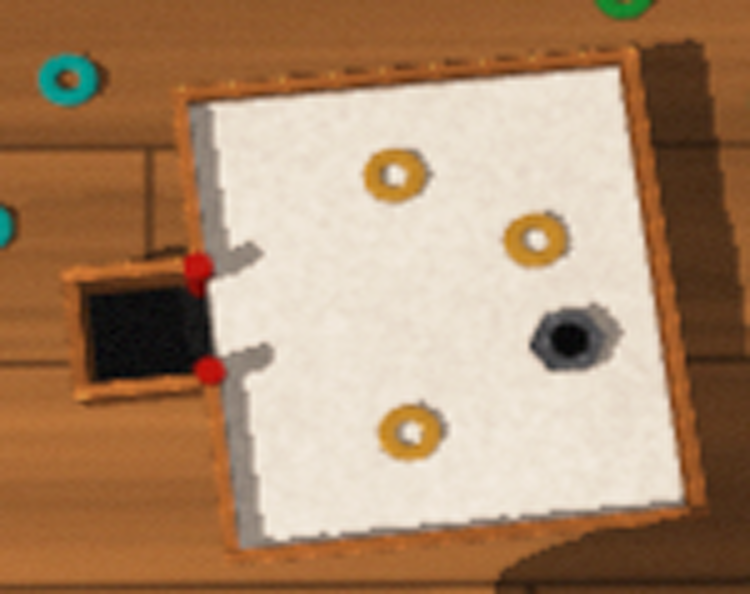

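The crop puts the washers at (396,175), (536,240) and (411,432) and the nut at (571,339). The post tops are at (198,268) and (210,370), and the rim's outer corners at (180,92), (630,52), (700,505) and (237,555).

```bash
cat > h.py <<'E'
import cv2,numpy as np
def world(c,u,v,z):
    f=210/np.tan(np.radians(float(c["fovy"]))/2)
    d=c["R"].T@np.array([(u-c["cx"])/f,(v-c["cy"])/f,1]); o=-c["R"].T@c["t"]
    return o+d*(z-o[2])/d[2]
def brass(c,box=None):
    hsv=cv2.cvtColor(c["pixels"],cv2.COLOR_RGB2HSV)
    m=cv2.inRange(hsv,(14,140,140),(28,255,255))
    n,l,st,ce=cv2.connectedComponentsWithStats(m)
    return [(ce[i],st[i][4]) for i in range(1,n) if st[i][4]>25]
E
python3 - <<'E'
from h import *
import json
c=np.load("top.npz")
px=lambda u,v:(225+(u+.5)/5-.5,155+(v+.5)/4.4-.5)
W=np.array([world(c,*px(*p),.073)[:2] for p in [(180,92),(630,52),(700,505),(237,555)]])
T=np.array([[.078,-.143],[-.173,-.143],[-.173,.143],[.078,.143]])
A=T-T.mean(0);B=W-W.mean(0)
th=np.arctan2((A[:,0]*B[:,1]-A[:,1]*B[:,0]).sum(),(A*B).sum())
R=np.array([[np.cos(th),-np.sin(th)],[np.sin(th),np.cos(th)]]);t=W.mean(0)-R@T.mean(0)
print("th",np.degrees(th),"t",t,"res mm",((T@R.T+t-W)*1e3).round(1).tolist())
json.dump([th,*t],open("tray.json","w"))
f=lambda w:((R.T@(w[:2]-t))*1e3).round(1)
for n,p,z in [("postA",(198,262),.092),("postB",(210,370),.092),("w0",(396,175),.063),("w1",(536,240),.063),("w2",(411,432),.063),("nut",(571,339),.073)]:
    w=world(c,*px(*p),z);print(n,w.round(4),f(w))
for ce,a in brass(c):
    w=world(c,*ce,.063);q=f(w)
    if abs(q).max()<140: print("brass",ce,a,w.round(4),q)
print("gate",R@[.07,0]+t)
# range check
print("floor z",[ (c["R"].T@(np.array([(u-c["cx"])/f0,(v-c["cy"])/f0,1])*c["range_z"][v,u]-c["t"])).round(4).tolist() for f0 in [210/np.tan(np.radians(float(c["fovy"]))/2)] for u,v in [(300,225),(320,260)]])
E
```

```text
th 95.89713368196367 t [ 0.56571258 -0.03059227] res mm [[4.0, 5.2], [5.9, -3.7], [-5.4, -6.1], [-4.5, 4.6]]
postA [0.5894 0.0467 0.092 ] [ 74.5 -31.5]
postB [0.5261 0.0408 0.092 ] [75.1 32. ]
w0 [ 0.6463 -0.0583  0.063 ] [-35.9 -77.3]
w1 [ 0.606  -0.1322  0.063 ] [-105.2  -29.6]
w2 [ 0.491  -0.0636  0.063 ] [-25.1  77.8]
nut [ 0.5448 -0.1474  0.073 ] [-114.    32.8]
brass [251.10810811 180.43243243] 37 [0.685  0.0822 0.063 ] [  99.9 -130.2]
brass [303.34883721 194.34883721] 86 [ 0.6464 -0.0571  0.063 ] [-34.7 -77.5]
brass [331.47058824 208.98823529] 85 [ 0.6064 -0.1313  0.063 ] [-104.4  -30.1]
brass [306.3372093  252.76744186] 86 [ 0.491  -0.0623  0.063 ] [-23.9  77.5]
gate [0.55852059 0.03903728]
floor z [[0.5652, -0.0475, 0.0536], [0.4723, -0.0988, 0.0534]]
```

```bash
cat >> h.py <<'E'
import json
th,tx,ty=json.load(open("tray.json"))
Rt=np.array([[np.cos(th),-np.sin(th)],[np.sin(th),np.cos(th)]]);tt=np.array([tx,ty])
totray=lambda w:Rt.T@(np.asarray(w)[:2]-tt)
def plan(r,x,y,ztcp,yawdeg):
    "tray mm target -> needed shift after turning, in row units, and the turn about tool z"
    s=r.read_state();O=np.array(s["orientation"]);p=np.array(s["eef_pos"])
    yaw=np.arctan2(O[1,0],O[0,0]);d=np.degrees((th+np.radians(yawdeg)-yaw+np.pi)%(2*np.pi)-np.pi)
    q=np.array([*(Rt@np.array([x,y])/1e3+tt),ztcp])-p
    a=th+np.radians(yawdeg);X=np.array([np.cos(a),np.sin(a),0]);Y=np.array([np.sin(a),-np.cos(a),0])
    print("t",round(s["time_s"],2),"tray mm",(totray(p)*1e3).round(1),"z",p[2].round(4),"tilt",O[2].round(3),"op",s["opening"],"F",np.round(s["ft_force"],1))
    print("shift now-axes",(O.T@q/.03).round(2)," after-turn axes",np.round([X@q/.03,Y@q/.03,-q[2]/.03],2)," turn z units",round(-d/6,2))
E
python3 -c "
from cell import r
from h import *
plan(r,-141,-39,.15,13.6)"
```

```text
t 0.1 tray mm [-504.5  470.6] z 0.2416 tilt [ 0.    -0.001 -1.   ] op 0.08561729247034011 F [0.4 0.5 1. ]
shift now-axes [18.59 -9.46  3.07]  after-turn axes [ 7.78 19.36  3.05]  turn z units -15.85
```

```bash
python3 -m crank '[[0.93,-0.47,0,0,0,0],[0.93,-0.47,0,0,0,0],[0.93,-0.47,0,0,0,0],[0.93,-0.47,0,0,0,0],[0.93,-0.47,0,0,0,0],[0.93,-0.47,0,0,0,0],[0.93,-0.47,0,0,0,0],[0.93,-0.47,0,0,0,0],[0.93,-0.47,0,0,0,0],[0.93,-0.47,0,0,0,0]]' 0.2 20
python3 -m crank '[[0.93,-0.47,0,0,0,0],[0.93,-0.47,0,0,0,0],[0.93,-0.47,0,0,0,0],[0.93,-0.47,0,0,0,0],[0.93,-0.47,0,0,0,0],[0.93,-0.47,0,0,0,0],[0.93,-0.47,0,0,0,0],[0.93,-0.47,0,0,0,0],[0.93,-0.47,0,0,0,0],[0.93,-0.47,0,0,0,0]]'
python3 -m crank '[[0,0,0,0,0,-1],[0,0,0,0,0,-1],[0,0,0,0,0,-1],[0,0,0,0,0,-1],[0,0,0,0,0,-1],[0,0,0,0,0,-1],[0,0,0,0,0,-1],[0,0,0,0,0,-1]]'
python3 -m crank '[[0,0,0.5,0,0,-1],[0,0,0.5,0,0,-1],[0,0,0.5,0,0,-1],[0,0,0.5,0,0,-1],[0,0,0.5,0,0,-1],[0,0,0.5,0,0,-1],[0,0,0,0,0,-1],[0,0,0,0,0,-0.85]]'
python3 - <<'E'
from cell import r
from h import *
plan(r,-141,-39,.09,13.6); print(np.round(r.read_state()["joint_pos"],2))
c=r.read_camera("wrist");np.savez("wrist",**c);cv2.imwrite("pics/wrist0.png",c["pixels"][:,:,::-1])
for ce,a in brass(c):print(a,ce,(totray(world(c,*ce,.063))*1e3).round(1))
E
```

```text
time_s: 1.35
eef_pos: [0.3852, -0.3741, 0.2419]
orientation: [[0.968, 0.249, -0.0], [0.249, -0.968, 0.0], [-0.0, -0.001, -1.0]]
ft_force: [0.1, -0.1, 0.4]
opening: 0.0173
grip_force: 0.0
time_s: 2.6
eef_pos: [0.6202, -0.1681, 0.2418]
orientation: [[0.968, 0.249, -0.001], [0.249, -0.968, 0.0], [-0.001, -0.0, -1.0]]
ft_force: [0.2, -0.1, -0.0]
opening: 0.0172
grip_force: 0.0
time_s: 3.6
eef_pos: [0.6194, -0.1689, 0.2417]
orientation: [[0.46, 0.888, -0.001], [0.888, -0.46, 0.0], [-0.0, -0.001, -1.0]]
ft_force: [-0.3, -0.3, 0.1]
opening: 0.0171
grip_force: 0.0
time_s: 4.6
eef_pos: [0.6192, -0.1688, 0.1514]
orientation: [[-0.337, 0.941, -0.001], [0.941, 0.337, 0.001], [0.001, -0.001, -1.0]]
ft_force: [-0.2, -0.5, -0.4]
opening: 0.017
grip_force: 0.0
t 4.6 tray mm [-143.  -39.] z 0.1514 tilt [ 0.001 -0.001 -1.   ] op 0.016950882920255362 F [-0.2 -0.5 -0.4]
shift now-axes [0.06 0.02 2.05]  after-turn axes [0.06 0.02 2.05]  turn z units 0.03
[-0.47  0.23  0.08  1.41 -0.    0.76]
915 [145.98797814  14.65245902] [-32.6  76.4]
1542 [373.35797665  80.32490272] [-35.1 -76.4]
2421 [539.83106154 175.29698472] [ -67.4 -214.7]
2301 [470.99435028 217.81138635] [-109.6 -179.3]
1303 [280.91174213 164.68687644] [-104.9  -29.7]
113 [444.62831858 174.25663717] [ -83.2 -147.2]
39 [427.15384615 218.15384615] [-117.8 -147.2]
2244 [472.38770053 270.90641711] [-150.8 -198.5]
5781 [529.80072652 292.51029234] [-157.8 -251.9]
78 [430.64102564 248.15384615] [-140.3 -158.9]
2033 [139.6360059  265.82292179] [-210.    60.3]
978 [191.70347648 273.90695297] [-207.2   18.9]
1070 [124.82990654 299.60934579] [-243.7   68.7]
86 [389.11627907 286.18604651] [-179.8 -138.6]
89 [408.3258427  293.87640449] [-182.7 -156.2]
92 [266.10869565 310.4673913 ] [-225.9  -46.8]
44 [489.63636364 340.09090909] [-208.4 -239.7]
```

View pics/wrist0.png

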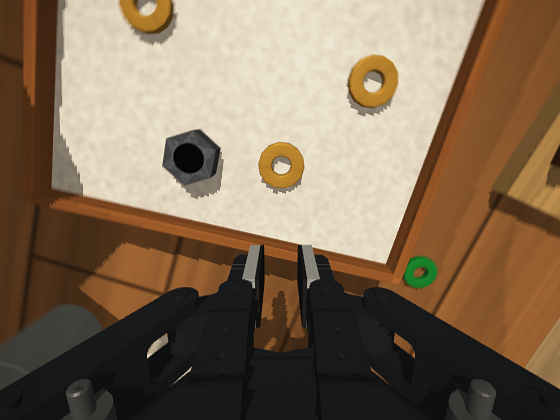

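The wrist view shows the first washer dead ahead between the fingers at (281,165). The nut is at (190,157), off to the side, and the other two washers are at (146,15) and (373,80). I'll check the rear rim line, then go down.

```bash
python3 - <<'E'
from h import *
c=np.load("wrist.npz")
for p in [(52,190),(220,227),(388,264)]: print((totray(world(c,*p,.073))*1e3).round(1))
E
python3 -m crank '[[0.06,0,0.6,0,0,0],[0,0,0.6,0,0,0],[0,0,0.6,0,0,0],[0,0,0.6,0,0,0],[0,0,0.2,0,0,0],[0,0,0.1,0,0,0],[0,0,0,0,0,0]]'
```

```text
[-159.5  123.5]
[-158.4    3. ]
[-157.2 -126.2]
time_s: 5.52
eef_pos: [0.6193, -0.1674, 0.0717]
orientation: [[-0.334, 0.942, 0.001], [0.942, 0.334, -0.0], [-0.001, 0.0, -1.0]]
ft_force: [-0.6, 0.4, 0.8]
opening: 0.0172
grip_force: 0.0
```

```bash
python3 -m crank '[[0,0,0.05,0,0,0],[0,0,0.05,0,0,0],[0,0,0,0,0,0]]'; python3 - <<'E'
from cell import r
import cv2
c=r.read_camera("wrist");cv2.imwrite("pics/wrist1.png",c["pixels"][:,:,::-1])
E
```

```text
time_s: 5.9
eef_pos: [0.619, -0.1673, 0.0683]
orientation: [[-0.334, 0.942, -0.0], [0.942, 0.334, -0.0], [-0.0, -0.0, -1.0]]
ft_force: [-0.5, -0.1, 0.5]
opening: 0.0171
grip_force: 0.0
```

View pics/wrist1.png

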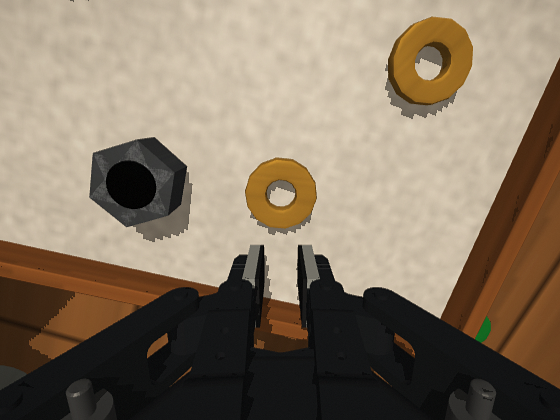

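The fingers sit behind the washer at (281,193) with their tips just above the floor and no contact yet. The nut at (137,182) is clear. Now I'll push.

```bash
python3 -m crank '[[0.1,0,0,0,0,0],[0.15,0,0,0,0,0],[0.15,0,0,0,0,0],[0.2,0,0,0,0,0],[0.25,0,0,0,0,0],[0.25,0,0,0,0,0],[0.25,0,0,0,0,0],[0.25,0,0,0,0,0],[0.25,0,0,0,0,0],[0.25,0,0,0,0,0]]'
python3 - <<'E'
from cell import r
from h import *
c=r.read_camera("wrist");cv2.imwrite("pics/wrist2.png",c["pixels"][:,:,::-1])
for ce,a in brass(c):
  q=(totray(world(c,*ce,.063))*1e3).round(1)
  if abs(q).max()<130 and a>500: print(a,ce,q)
plan(r,-5,-6,.0683,13.6)
E
```

```text
time_s: 7.2
eef_pos: [0.5978, -0.1075, 0.0683]
orientation: [[-0.334, 0.943, 0.0], [0.943, 0.334, -0.0], [-0.0, -0.0, -1.0]]
ft_force: [-0.3, -0.4, -0.2]
opening: 0.017
grip_force: 0.1
1798 [411.6596218  203.03893215] [-33.  -75.4]
1271 [284.1667978  200.41699449] [-45.7 -17.5]
824 [277.73058252 234.0461165 ] [-62.6 -18.5]
t 7.25 tray mm [-78.9 -23.8] z 0.0683 tilt [ 0. -0. -1.] op 0.017019936227044632 F [-0.1  0.5 -0.5]
shift now-axes [ 2.53  0.   -0.  ]  after-turn axes [ 2.53  0.   -0.  ]  turn z units 0.01
```

View pics/wrist2.png

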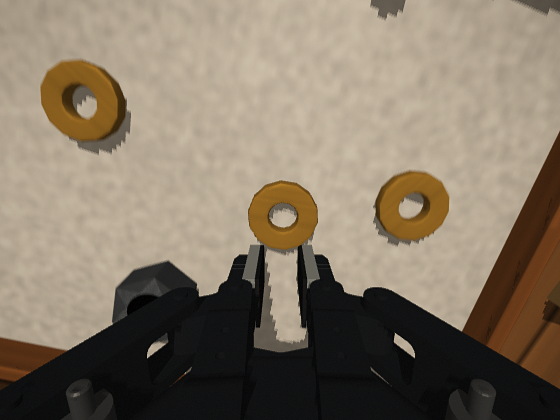

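The washer is cradled on both fingertips at (283,215). The other washer at (412,205) is untouched. I'll carry on to the middle line, then back off.

```bash
python3 -m crank '[[0.25,0,0,0,0,0],[0.25,0,0,0,0,0],[0.25,0,0,0,0,0],[0.25,0,0,0,0,0],[0.25,0,0,0,0,0],[0.25,0,0,0,0,0],[0.25,0,0,0,0,0],[0.25,0,0,0,0,0],[0.25,0,0,0,0,0],[0.2,0,0,0,0,0]]'
python3 -m crank '[[0.1,0,0,0,0,0],[0,0,0,0,0,0],[-0.3,0,0,0,0,0],[-0.3,0,0,0,0,0],[-0.2,0,0,0,0,0],[0,0,0,0,0,1],[0,0,0,0,0,1],[0,0,0,0,0,0.27],[0,0,0,0,0,0]]'
python3 - <<'E'
from cell import r
from h import *
c=r.read_camera("wrist");np.savez("wrist",**c);cv2.imwrite("pics/wrist3.png",c["pixels"][:,:,::-1])
for ce,a in brass(c):
  q=(totray(world(c,*ce,.063))*1e3).round(1)
  if abs(q).max()<130 and a>500: print(a,ce,q)
plan(r,48-11-15,0,.0683,0)
E
```

```text
time_s: 8.5
eef_pos: [0.5733, -0.0382, 0.0683]
orientation: [[-0.334, 0.942, 0.0], [0.942, 0.334, -0.0], [-0.0, -0.0, -1.0]]
ft_force: [0.1, 0.7, 0.2]
opening: 0.017
grip_force: 0.1
time_s: 9.62
eef_pos: [0.5805, -0.0587, 0.0682]
orientation: [[-0.104, 0.995, -0.0], [0.995, 0.104, -0.0], [-0.0, -0.0, -1.0]]
ft_force: [0.3, 0.2, -0.7]
opening: 0.0171
grip_force: 0.0
1563 [254.44017914 149.5547025 ] [28.5 -0. ]
1046 [257.34799235 186.26099426] [11.9 -1. ]
1220 [ 98.68114754 253.55983607] [-21.8  77.3]
1456 [411.3228022  273.30906593] [-32.3 -76.8]
t 9.68 tray mm [-29.4 -11.8] z 0.0683 tilt [-0.  0. -1.] op 0.01736513938782086 F [-0.2 -0.1 -0.7]
shift now-axes [ 1.71 -0.39 -0.  ]  after-turn axes [ 1.71 -0.39 -0.  ]  turn z units 0.02
```

View pics/wrist3.png

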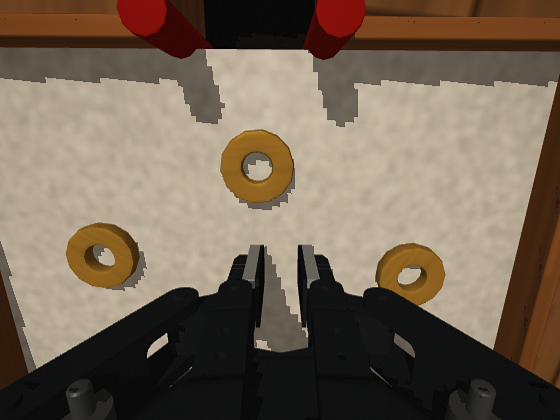

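The washer is now at (257,166), in line with the gate. The floor edge is at row 48, and the posts meet the floor at about (195,52) and (322,54). I'll check the gate position from this view.

```bash
python3 - <<'E'
from h import *
c=np.load("wrist.npz")
for p in [(212,49),(305,49),(258,49)]: print("edge",(totray(world(c,*p,.055))*1e3).round(1))
for p in [(143,8),(341,8)]: print("post",(totray(world(c,*p,.092))*1e3).round(1))
print((totray(world(c,257,166,.063))*1e3).round(1))
E
```

```text
edge [70.3 17.9]
edge [ 70.4 -22. ]
edge [70.4 -1.8]
post [74.4 31. ]
post [ 74.5 -30.2]
[21.2 -1. ]
```

```bash
python3 -m crank '[[0,-0.2,0,0,0,0],[0.1,-0.17,0,0,0,0],[0.2,0,0,0,0,0],[0.2,0,0,0,0,0],[0.2,0,0,0,0,0],[0.25,0,0,0,0,0],[0.25,0,0,0,0,0],[0.25,0,0,0,0,0],[0.25,0,0,0,0,0],[0.25,0,0,0,0,0]]'
python3 -m crank '[[0.25,0,0,0,0,0],[0.25,0,0,0,0,0],[0.2,0,0,0,0,0],[0.02,0,0,0,0,0],[0,0,0,0,0,0],[0,0,0,0,0,0]]'
python3 - <<'E'
from cell import r
from h import *
c=r.read_camera("wrist");np.savez("wrist",**c);cv2.imwrite("pics/wrist4.png",c["pixels"][:,:,::-1])
plan(r,51,0,.0683,0)
for p in c["pixels"],:
  for ce,a in brass(c): print(a,ce.round(0))
E
```

```text
time_s: 10.92
eef_pos: [0.5633, -0.0009, 0.0683]
orientation: [[-0.103, 0.995, 0.0], [0.995, 0.103, -0.0], [-0.0, 0.0, -1.0]]
ft_force: [0.3, -0.4, 0.2]
opening: 0.0172
grip_force: 0.2
time_s: 11.68
eef_pos: [0.5612, 0.0199, 0.0682]
orientation: [[-0.103, 0.995, -0.0], [0.995, 0.103, -0.0], [-0.0, -0.0, -1.0]]
ft_force: [-0.2, 0.9, -0.3]
opening: 0.0172
grip_force: 0.0
t 11.72 tray mm [50.7 -0.6] z 0.0682 tilt [-0. -0. -1.] op 0.017286448241026816 F [-0.2 -0.4 -0.1]
shift now-axes [ 0.01 -0.02 -0.  ]  after-turn axes [ 0.01 -0.02 -0.  ]  turn z units -0.0
5737 [ 15. 114.]
32139 [128.  86.]
21203 [400.  70.]
9692 [522. 121.]
36 [249.  68.]
41 [558.  99.]
2208 [412. 174.]
547 [275. 174.]
90 [153. 222.]
41 [372. 228.]
50 [394. 223.]
27 [425. 223.]
35 [536. 224.]
29 [149. 226.]
26 [507. 226.]
73 [108. 232.]
29 [137. 232.]
49 [391. 233.]
32 [476. 234.]
150 [556. 375.]
43 [  2. 383.]
```

View pics/wrist4.png

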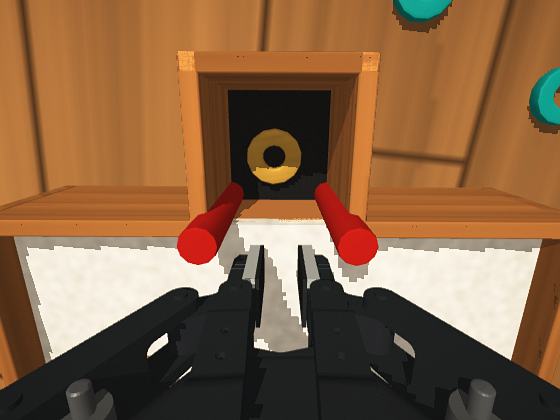

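The first washer lies in the slot at (275,157). Next is the washer at tray (-33,-76). I'll lift, move over and turn 55°.

```bash
python3 -m crank '[[-0.4,0,-0.3,0,0,0],[-0.4,0,-0.8,0,0,0],[-0.68,0.6,-0.5,0,0,0],[-0.5,0.6,0,0,0,0],[-0.5,0.77,0,0,0,0],[-0.5,0.77,0,0,0,0],[-0.5,0.77,0,0,0,0],[0,0,0,0,0,-1],[0,0,0,0,0,-1],[0,0,0,0,0,-1]]'
python3 -m crank '[[0,0,0,0,0,-1],[0,0,0,0,0,-1],[0,0,0,0,0,-1],[0,0,0,0,0,-1],[0,0,0,0,0,-1],[0,0,0,0,0,-1],[0,0,0,0,0,-0.17],[0,0,0,0,0,0]]'
python3 - <<'E'
from cell import r
from h import *
plan(r,-53.6,-106,.0685,55)
c=r.read_camera("wrist");np.savez("wrist",**c)
for ce,a in brass(c):
  q=(totray(world(c,*ce,.063))*1e3).round(1)
  if abs(q).max()<130 and a>300: print(a,ce,q)
E
```

```text
time_s: 12.98
eef_pos: [0.6768, -0.0741, 0.1168]
orientation: [[-0.408, 0.913, 0.0], [0.913, 0.408, -0.0], [-0.0, 0.0, -1.0]]
ft_force: [0.3, -0.5, -0.4]
opening: 0.0169
grip_force: 0.0
time_s: 13.98
eef_pos: [0.6767, -0.0734, 0.1166]
orientation: [[-0.873, 0.488, 0.0], [0.488, 0.873, -0.0], [-0.0, -0.0, -1.0]]
ft_force: [0.3, 0.6, 0.4]
opening: 0.0172
grip_force: 0.0
t 13.97 tray mm [ -54. -106.] z 0.1166 tilt [-0. -0. -1.] op 0.017229698175439456 F [0.3 0.6 0.4]
shift now-axes [0.01 0.01 1.6 ]  after-turn axes [0.01 0.01 1.6 ]  turn z units -0.02
1705 [278.61466276 179.91906158] [-34.8 -77.1]
```

```bash
python3 -m crank '[[0,0,0.6,0,0,0],[0,0,0.6,0,0,0],[0,0,0.3,0,0,0],[0,0,0.1,0,0,0],[0.1,0,0,0,0,0],[0.15,0,0,0,0,0],[0.15,0,0,0,0,0],[0.2,0,0,0,0,0],[0.25,0,0,0,0,0],[0.25,0,0,0,0,0]]'
python3 -m crank '[[0.25,0,0,0,0,0],[0.25,0,0,0,0,0],[0.25,0,0,0,0,0],[0.25,0,0,0,0,0],[0.25,0,0,0,0,0],[0.25,0,0,0,0,0],[0.25,0,0,0,0,0],[0.25,0,0,0,0,0],[0.2,0,0,0,0,0],[0.13,0,0,0,0,0]]'
python3 -m crank '[[0,0,0,0,0,0],[-0.3,0,0,0,0,0],[-0.5,0,0,0,0,0],[-0.5,0,-0.8,0,0,0],[0,0,-0.8,0,0,0],[0,0,0,0,0,1],[0,0,0,0,0,1],[0,0,0,0,0,1],[0,0,0,0,0,1],[0,0,0,0,0,1]]'
python3 -m crank '[[0,0,0,0,0,1],[0,0,0,0,0,1],[0,0,0,0,0,1],[0,0,0,0,0,1],[0,0,0,0,0,0.17],[0,0,0,0,0,0]]'
python3 - <<'E'
from cell import r
from h import *
c=r.read_camera("wrist");np.savez("wrist",**c);cv2.imwrite("pics/wrist5.png",c["pixels"][:,:,::-1])
for ce,a in brass(c):
  q=(totray(world(c,*ce,.063))*1e3).round(1)
  if abs(q).max()<130 and a>300: print(a,ce,q)
plan(r,-19,0,.0685,0)
E
```

```text
time_s: 15.28
eef_pos: [0.6474, -0.0566, 0.0684]
orientation: [[-0.874, 0.486, 0.0], [0.486, 0.874, -0.0], [-0.0, 0.0, -1.0]]
ft_force: [0.2, -0.3, 1.3]
opening: 0.0171
grip_force: 0.4
time_s: 16.52
eef_pos: [0.5864, -0.0227, 0.0683]
orientation: [[-0.874, 0.486, 0.0], [0.486, 0.874, -0.0], [-0.0, -0.0, -1.0]]
ft_force: [0.2, 0.4, 1.8]
opening: 0.017
grip_force: 0.4
time_s: 17.77
eef_pos: [0.6213, -0.0423, 0.116]
orientation: [[-0.511, 0.86, -0.0], [0.86, 0.511, -0.0], [-0.0, -0.0, -1.0]]
ft_force: [0.2, -0.3, -0.2]
opening: 0.0171
grip_force: 0.0
time_s: 18.52
eef_pos: [0.621, -0.0421, 0.1161]
orientation: [[-0.105, 0.995, -0.0], [0.995, 0.105, -0.0], [-0.0, -0.0, -1.0]]
ft_force: [0.1, -0.7, 0.2]
opening: 0.0168
grip_force: 0.0
418 [200.25119617  67.16028708] [81.4 -8.8]
1745 [194.04985673 172.83839542] [22.1 -0.7]
1442 [ 79.76352288 241.89736477] [-23.6  77.5]
t 18.57 tray mm [-17.  -53.8] z 0.1162 tilt [-0. -0. -1.] op 0.01700300489482566 F [-0.6 -0.5 -0. ]
shift now-axes [-0.06 -1.79  1.59]  after-turn axes [-0.07 -1.79  1.59]  turn z units 0.02
```

View pics/wrist5.png

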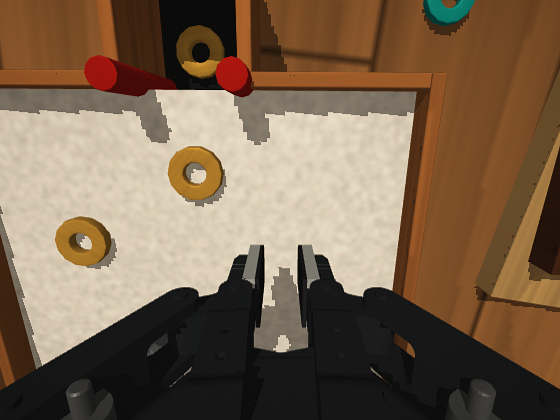

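The second washer is at (194,173), tray (22,-1), on the middle line. The first is still in the slot at (200,52) and the third at (80,242). I'll move behind the second and push it through.

```bash
python3 -m crank '[[-0.06,-0.6,0,0,0,0],[0,-0.6,0,0,0,0],[0,-0.57,0.2,0,0,0],[0,0,0.6,0,0,0],[0,0,0.5,0,0,0],[0,0,0.2,0,0,0],[0,0,0.09,0,0,0],[0.1,0,0,0,0,0],[0.15,0,0,0,0,0],[0.15,0,0,0,0,0]]'
python3 -m crank '[[0.2,0,0,0,0,0],[0.25,0,0,0,0,0],[0.25,0,0,0,0,0],[0.25,0,0,0,0,0],[0.25,0,0,0,0,0],[0.25,0,0,0,0,0],[0.25,0,0,0,0,0],[0.2,0,0,0,0,0],[0.03,0,0,0,0,0],[0,0,0,0,0,0]]'
python3 - <<'E'
from cell import r
from h import *
c=r.read_camera("wrist");np.savez("wrist",**c);cv2.imwrite("pics/wrist6.png",c["pixels"][:,:,::-1])
plan(r,51,0,.0683,0)
E
```

```text
time_s: 19.82
eef_pos: [0.5672, -0.0368, 0.069]
orientation: [[-0.103, 0.995, 0.001], [0.995, 0.103, -0.0], [-0.0, 0.001, -1.0]]
ft_force: [-1.0, -0.1, 0.1]
opening: 0.0172
grip_force: 0.0
time_s: 21.08
eef_pos: [0.5609, 0.0205, 0.0685]
orientation: [[-0.103, 0.995, -0.0], [0.995, 0.103, 0.0], [0.0, -0.0, -1.0]]
ft_force: [0.6, -0.3, -0.1]
opening: 0.0171
grip_force: 0.0
t 21.12 tray mm [51.2 -0.5] z 0.0685 tilt [-0. -0. -1.] op 0.017309902540230068 F [0.4 0.2 0.1]
shift now-axes [-0.01 -0.02  0.01]  after-turn axes [-0.01 -0.02  0.01]  turn z units 0.0
```

View pics/wrist6.png

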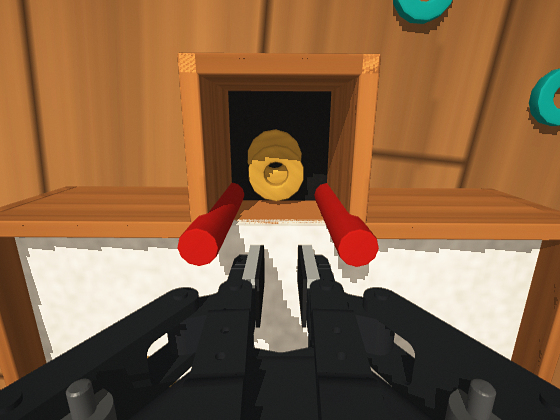

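The second washer is in the slot on top of the first, at (276,174). Now the third, at tray (-23,77).

```bash
python3 -m crank '[[-0.4,0,-0.3,0,0,0],[-0.4,0,-0.8,0,0,0],[-0.56,-0.6,-0.5,0,0,0],[-0.5,-0.7,0,0,0,0],[-0.4,-0.78,0,0,0,0],[-0.4,-0.78,0,0,0,0],[-0.4,-0.78,0,0,0,0],[0,0,0,0,0,1],[0,0,0,0,0,1],[0,0,0,0,0,1]]'
python3 -m crank '[[0,0,0,0,0,1],[0,0,0,0,0,1],[0,0,0,0,0,1],[0,0,0,0,0,1],[0,0,0,0,0,1],[0,0,0,0,0,1],[0,0,0,0,0,1],[0,0,0,0,0,0.17],[0,0,0,0,0,0]]'
python3 - <<'E'
from cell import r
from h import *
plan(r,-40.5,108.8,.0685,-61)
c=r.read_camera("wrist");np.savez("wrist",**c)
for ce,a in brass(c):
  q=(totray(world(c,*ce,.063))*1e3).round(1)
  if abs(q).max()<130 and a>300: print(a,ce,q)
E
```

```text
time_s: 22.38
eef_pos: [0.4619, -0.0832, 0.1174]
orientation: [[0.214, 0.977, 0.001], [0.977, -0.214, -0.001], [-0.0, 0.001, -1.0]]
ft_force: [0.8, 0.2, -0.2]
opening: 0.0169
grip_force: 0.0
time_s: 23.5
eef_pos: [0.4619, -0.0826, 0.117]
orientation: [[0.82, 0.573, 0.0], [0.573, -0.82, -0.0], [0.0, 0.0, -1.0]]
ft_force: [-0.2, 0.0, -1.4]
opening: 0.017
grip_force: 0.0
t 23.5 tray mm [-41.  108.6] z 0.117 tilt [ 0.  0. -1.] op 0.017033871060919286 F [-0.2  0.  -1.4]
shift now-axes [ 0.   -0.02  1.62]  after-turn axes [ 0.   -0.02  1.62]  turn z units 0.01
4947 [90.61835456 35.24378411] [105.3  59.2]
3330 [ 55.33483483 115.72042042] [109.2 109.5]
1724 [282.17401392 177.88689095] [-24.2  77.3]
```

```bash
python3 -m crank '[[0,0,0.6,0,0,0],[0,0,0.6,0,0,0],[0,0,0.3,0,0,0],[0,0,0.12,0,0,0],[0.1,0,0,0,0,0],[0.15,0,0,0,0,0],[0.15,0,0,0,0,0],[0.2,0,0,0,0,0],[0.25,0,0,0,0,0],[0.25,0,0,0,0,0]]'
python3 -m crank '[[0.25,0,0,0,0,0],[0.25,0,0,0,0,0],[0.25,0,0,0,0,0],[0.25,0,0,0,0,0],[0.25,0,0,0,0,0],[0.25,0,0,0,0,0],[0.25,0,0,0,0,0],[0.2,0,0,0,0,0],[0.15,0,0,0,0,0],[0.07,0,0,0,0,0]]'
python3 -m crank '[[0,0,0,0,0,0],[-0.3,0,0,0,0,0],[-0.5,0,0,0,0,0],[-0.5,0,-0.8,0,0,0],[0,0,-0.8,0,0,0],[0,0,0,0,0,-1],[0,0,0,0,0,-1],[0,0,0,0,0,-1],[0,0,0,0,0,-1],[0,0,0,0,0,-1]]'
python3 -m crank '[[0,0,0,0,0,-1],[0,0,0,0,0,-1],[0,0,0,0,0,-1],[0,0,0,0,0,-1],[0,0,0,0,0,-1],[0,0,0,0,0,-0.17],[0,0,0,0,0,0]]'
python3 - <<'E'
from cell import r
from h import *
c=r.read_camera("wrist");np.savez("wrist",**c)
for ce,a in brass(c):
  q=(totray(world(c,*ce,.063))*1e3).round(1)
  if abs(q).max()<130 and a>300: print(a,ce,q)
plan(r,-19,0,.0685,0)
E
```

```text
time_s: 24.8
eef_pos: [0.4893, -0.0629, 0.068]
orientation: [[0.82, 0.572, 0.0], [0.572, -0.82, -0.0], [-0.0, 0.0, -1.0]]
ft_force: [-1.8, -0.4, 0.9]
opening: 0.017
grip_force: 0.5
time_s: 26.05
eef_pos: [0.5424, -0.0259, 0.068]
orientation: [[0.82, 0.572, -0.0], [0.572, -0.82, -0.0], [-0.0, 0.0, -1.0]]
ft_force: [-0.5, 0.2, 0.6]
opening: 0.0175
grip_force: 0.5
time_s: 27.3
eef_pos: [0.5094, -0.0489, 0.1159]
orientation: [[0.422, 0.907, -0.0], [0.907, -0.422, -0.0], [-0.0, -0.0, -1.0]]
ft_force: [-0.1, 0.2, 0.1]
opening: 0.0167
grip_force: 0.0
time_s: 28.18
eef_pos: [0.5099, -0.0486, 0.116]
orientation: [[-0.101, 0.995, 0.0], [0.995, 0.101, -0.0], [-0.0, 0.0, -1.0]]
ft_force: [0.2, 0.1, -0.2]
opening: 0.0173
grip_force: 0.0
1771 [166.88198758  41.06945229] [ 99.5 119.2]
4241 [273.45956142  41.58500354] [99.1 61.2]
1063 [362.88334901  73.79303857] [82.8 11.3]
1769 [372.05426795 183.51780667] [20.3  1.1]
t 28.23 tray mm [-12.2  57.2] z 0.116 tilt [-0.  0. -1.] op 0.017295757596532946 F [-0.1 -1.   0.5]
shift now-axes [-0.22  1.91  1.58]  after-turn axes [-0.23  1.91  1.58]  turn z units -0.02
```

```bash
python3 -m crank '[[-0.23,0.6,0,0,0,0],[0,0.6,0,0,0,0],[0,0.69,0.2,0,0,0],[0,0,0.6,0,0,0],[0,0,0.5,0,0,0],[0,0,0.2,0,0,0],[0,0,0.08,0,0,0],[0.1,0,0,0,0,0],[0.15,0,0,0,0,0],[0.15,0,0,0,0,0]]'
python3 -m crank '[[0.2,0,0,0,0,0],[0.25,0,0,0,0,0],[0.25,0,0,0,0,0],[0.25,0,0,0,0,0],[0.25,0,0,0,0,0],[0.25,0,0,0,0,0],[0.25,0,0,0,0,0],[0.2,0,0,0,0,0],[0.03,0,0,0,0,0],[0,0,0,0,0,0]]'
python3 -m crank '[[-0.4,0,-0.3,0,0,0],[-0.4,0,-0.8,0,0,0],[-0.4,0,-0.8,0,0,0],[0,0,-0.8,0,0,0],[0,0,0,0,0,0]]'
python3 - <<'E'
from cell import r
from h import *
c=r.read_camera("wrist");w=c["pixels"][:,:,::-1]
t=r.read_camera("top")["pixels"][155:290,225:375,::-1]
cv2.imwrite("pics/final.png",np.hstack([cv2.resize(w,(420,315)),cv2.resize(t,(350,315))]))
plan(r,51,0,.0683,0)
f=210/np.tan(np.radians(float(c["fovy"]))/2)
for ce,a in brass(c):
  u,v=ce.astype(int);p=c["R"].T@(np.array([(u-c["cx"])/f,(v-c["cy"])/f,1])*c["range_z"][v,u]-c["t"])
  if abs(totray(p)).max()<.14: print(a,ce.round(0),(totray(p)*1e3).round(1),p[2].round(3))
E
```

```text
time_s: 29.48
eef_pos: [0.5663, -0.0371, 0.069]
orientation: [[-0.103, 0.995, 0.001], [0.995, 0.103, -0.0], [-0.0, 0.001, -1.0]]
ft_force: [-0.4, -0.1, -0.1]
opening: 0.017
grip_force: 0.3
time_s: 30.72
eef_pos: [0.5601, 0.0203, 0.0684]
orientation: [[-0.103, 0.995, -0.0], [0.995, 0.103, 0.0], [0.0, -0.0, -1.0]]
ft_force: [0.1, 0.2, 0.7]
opening: 0.017
grip_force: 0.0
time_s: 31.35
eef_pos: [0.5653, -0.017, 0.1522]
orientation: [[-0.102, 0.995, 0.004], [0.995, 0.102, -0.001], [-0.002, 0.004, -1.0]]
ft_force: [-0.2, -0.3, -0.2]
opening: 0.017
grip_force: 0.0
t 31.45 tray mm [14.5  0.3] z 0.1494 tilt [-0.  0. -1.] op 0.017184440942592253 F [ 0.2 -0.  -0.5]
shift now-axes [1.22 0.01 2.7 ]  after-turn axes [1.22 0.01 2.7 ]  turn z units -0.0
5150 [128.  65.] [128.5 129.8] -0.001
6205 [196.  61.] [131.4  70.4] 0.0
2188 [412.  52.] [ 138.5 -112.1] -0.001
480 [353.  64.] [129.3 -63.6] -0.001
249 [271. 103.] [96.4  5.9] 0.042
171 [347. 114.] [ 88.3 -60.8] -0.001
470 [395. 118.] [  85.6 -103.6] 0.0
59 [276. 125.] [80.2  3.3] 0.024
```

View pics/final.png

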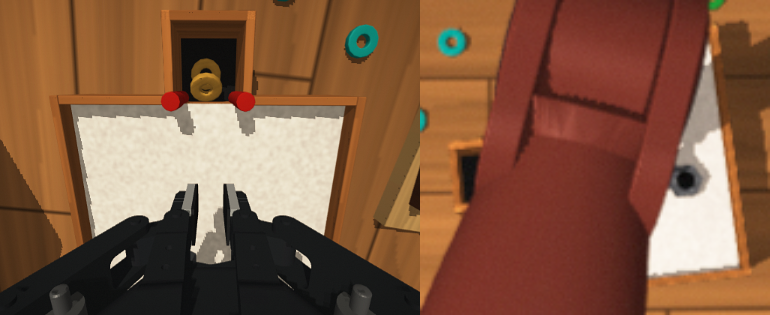

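The third washer has gone through, and no washers are left on the floor. The nut is unmoved. The top washer in the slot, at about (207,87) in the left picture, may be leaning, so I'll measure the heights there before handing in.

```bash
python3 - <<'E'
from cell import r
from h import *
c=r.read_camera("wrist")
f=210/np.tan(np.radians(float(c["fovy"]))/2)
v,u=np.mgrid[0:420,0:560]
P=(np.stack([(u-c["cx"])/f,(v-c["cy"])/f,np.ones_like(u)],-1)*c["range_z"][...,None]-c["t"])@c["R"]
T=(P[...,:2]-tt)@Rt*1e3;z=P[...,2]*1e3
for x in range(72,136,4):
  row=[]
  for y in range(-24,25,6):
    m=(abs(T[...,0]-x)<2)&(abs(T[...,1]-y)<3)&(c["range_z"]>0); row.append(int(np.median(z[m])) if m.any() else -1)
  print(x,row)
print(r.read_state()["time_s"])
cv2.imwrite("pics/slot.png",cv2.resize(c["pixels"][20:160,190:360,::-1],None,fx=4,fy=4,interpolation=cv2.INTER_CUBIC))
E
```

```text
72 [78, 15, 14, 16, 23, 24, 24, 17, 54]
76 [78, 4, 4, 25, 25, 26, 26, 5, 67]
80 [62, 4, 26, 28, 26, 26, 29, 30, 49]
84 [4, 4, 31, 31, 17, 12, 32, 33, 4]
88 [4, 4, 34, 35, 12, 13, 36, 36, 4]
92 [4, 4, 33, 37, 39, 39, 39, 36, 4]
96 [4, 4, 5, 38, 40, 41, 39, 12, 4]
100 [4, 4, 11, 13, 38, 38, 13, 12, 4]
104 [4, 4, 11, 12, 4, 4, 12, 12, 4]
108 [4, 4, 5, 12, 12, 11, 12, 11, 4]
112 [4, 4, 4, 12, 12, 12, 12, 4, 4]
116 [4, 4, 4, 4, 11, 11, 5, 4, 4]
120 [4, 4, 4, 4, 4, 4, 4, 4, 4]
124 [4, 4, 4, 4, 4, 4, 4, 4, 4]
128 [4, 4, 4, 4, 4, 4, 4, 4, 4]
132 [4, 4, 4, 4, 4, 4, 4, 4, 4]
31.5
```

View pics/slot.png

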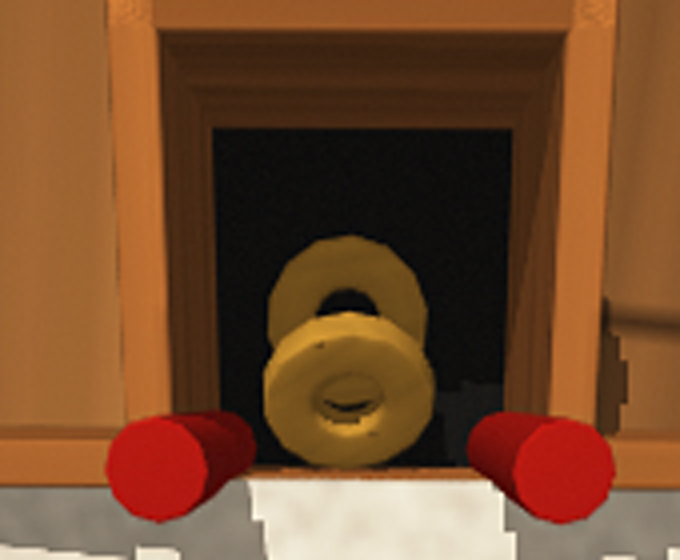

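The washers' centres are all well below 45 mm and between the slot walls. One lies flat, the top one leans with its centre about 25–30 mm up, and the third is underneath it.

```bash
python3 -m crank '[[0,0,0,0,0,0],[0,0,0,0,0,0]]'; python3 -c "
from cell import r
print(r.sign_off())"
```

```text
time_s: 31.75
eef_pos: [0.5635, -0.0155, 0.1489]
orientation: [[-0.103, 0.995, -0.001], [0.995, 0.103, 0.0], [0.0, -0.001, -1.0]]
ft_force: [-0.1, 0.3, -0.6]
opening: 0.017
grip_force: 0.0
the job is handed in; nothing more can be done
None
```

I swept all three washers through the gate into the slot one at a time and handed the job in at about 32 s, with the nut still on the tray floor; the sign-off returned no verdict, and in the last picture one washer was hidden under the leaning top one.

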